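# Show the apprentice what to carve with

## Robot

A 7-joint arm with a two-finger parallel gripper is mounted at the origin on a cart in front of the work surface, level with it; the furniture and walls round the work are solid. World frame = base frame: x ahead of the robot, y to its left, z up, the work surface at z = 0. Lengths are in mm, angles in rad, forces in N, time in s.
With the tool pointing down it reaches from about 400 to 875 mm from the base axis. Payload 4.4 kg.
Tool frame: the origin (TCP) lies at the very end of the fingers, on their centre line; the grasp point (between the pads) lies ctrl.grip_depth behind it (ctrl.grip_depth is the distance from the TCP to the grasp point, in mm); z points along the fingers, y is the direction in which the jaws open and shut (so a half turn about z gives the same grasp; the last joint's range is limited). The gripper opens to 85 mm and grips with 20 to 120 N. Pads are 22 mm wide; open, the fingers measure 114 mm over their backs; the gripper's body (76 mm by 85 mm) begins 54 mm behind the grasp point. The pads swing forward as they close: fully open they stand 13 mm farther back than shut.
Start: joints at [-1.278, 0.628, 0.038, 1.517, -0.027, 0.996, -0.02], TCP at [228.225, 608.63, 231.313] pointing down, gripper open.
Joint ranges: [-3.06, 3.06], [-0.37, 2.12], [-1.25, 1.32], [0.18, 2.47], [-1.1, 4.24], [0.23, 1.98], [-2.94, 2.94]. Speed limits (rad/s): [2.57, 2.57, 3.14, 3.14, 3.14, 3.14, 3.14].

## Interface

Orientations are given as [roll, pitch, yaw] about the fixed x, y, z axes, in that order (R = Rz(yaw) Ry(pitch) Rx(roll)).
In Python, from cell import ctrl gives the robot as it stands.
- The arm moves only by the tool servo_tool, never from a script. Its argument "commands" is one flat list of numbers, 5 for each row, row after row: the shift along the tool's x, y, z in units of 25 mm (1.0 is 25 mm), then the turn about the tool's z in units of 6 degrees (1.0 is 6 degrees), then the closure, from 0 (fully open) to 1 (shut). In form: [tx, ty, tz, twist, gripper, tx, ty, tz, twist, gripper, ...]. A call has 1 to 10 rows; each row is the pose to reach, as a shift and turn from the pose commanded when the call began, along the tool's axes at that moment; what a row does not reach only later rows make up. A row lasts 1/12 s, in which the tool goes at most 41.7 mm and 7.16 degrees, less where a joint would pass 70% of its speed; a pose out of reach is approached as far as the arm can. A call with a gripper value outside its range is refused whole. The fingers move at their own pace and stop on an object; the grip force is fixed at half the most. Time passes only in rows, so rows that repeat a pose let the fingers close. It gives the time, the measured TCP pose, the force and the opening at its end, in the units of the state.
- ctrl.read_state(): the state, without advancing time (a new reading comes with each control period).
- ctrl.get_image(name): name is "side" or "top" or "wrist"; returns a dict with "img" (384x512x3 uint8, blue, green, red), "K" (3x3 intrinsics, pixels), "T" (4x4, takes a point from camera to world coordinates). Camera axes: x right, y down, z forward; pixel columns grow to the right and rows downward; lengths in mm; the calibration is good to about 2 mm. A picture is of the moment at which its call begins. There is no depth.
- ctrl.finish_job(): hands the job in, once; it reports no verdict.
The state is a dict: "clock": time; "qpos": joint angles; "qd": joint speeds; "tau": joint torques, N m; "eef_pos": TCP position; "tool_rot": TCP orientation; "force": force on the tool from outside, world axes, zero at the start; "torque": the same for the moment, N m; "width": finger opening in mm.
Only numpy, scipy, OpenCV 4.12 (cv2) and the standard library are available. Lean on these libraries where they do the work, as an engineer would, in place of code of your own. Each camera call takes 0.05 s, during which the arm holds its last target.

## Task

An apprentice is watching to learn what the next carving needs: point, with the fingertips one to three centimetres above it and without touching anything, first at the middle of the top of the dark red wood blank, then at the middle of the handle of the gouge with the dark red handle, and last at the middle of the lid of the green-lidded wax tin. Dwell about two seconds at each, and finish still pointing at the tin. Do not dip down over the other blanks or gouges on the way, for that would point at the wrong thing; nothing may be touched, moved or picked up.

Things in the scene. Friction and masses are not known exactly. Their poses are not given: they have to be found in the camera images.
- red_blank_top (a point): middle of the top face of the dark red wood blank, a block 45 x 50 mm and 45 mm high, loose on the table; z up. Behind the blanks, the tin and the gouges a cabinet 610 mm high stands on the table (its front at about x = 0.63 m, y from -0.27 to 0.21 m), which hand and arm must not brush, and right of it a 354 mm high horse carving; other low things (under 60 mm) lie about
- red_handle (a point): top of the dark red turned handle, at the middle of its length, of a carving gouge 225 mm long lying flat; the handle is 28 mm wide, 26 mm high, 108 mm long and nearest the robot, and the steel blade points away from the robot; z up, y along the handle away from the blade
- tin_top (a point): middle of the lid of the round wax tin with a green lid and a pale lower half, 72 mm across and 28 mm high; z up
- cube_blank_top (a point): middle of the top face of the pale wood blank, a 45 mm cube, loose on the table (not to be pointed at)
- low_blank_top (a point): middle of the top face of the lower pale wood blank, 40 x 45 mm and 28 mm high (not to be pointed at)
- pale_handle_a (a point): top of the pale wooden handle, at its middle, of a gouge 235 mm long and 24 mm high lying flat, its handle nearest the robot (not to be pointed at)
- pale_handle_b (a point): the same point of the other pale-handled gouge, 245 mm long and 24 mm high (not to be pointed at)
Not all that is in view belongs to the job. What is shaped like the part that bears red_blank_top but blue is not meant.

How it is judged:
By the outcome, as a careful person would: the job done as asked, in the order asked, and still so for the second after the job is handed in, with the robot touching nothing.
It also fails if it takes over 64 s, if anything falls off the work surface, if the arm or the gripper's body presses on something with over 40 N, if the wrist force passes 120 N, or if a joint passes its speed limit or range.

## Working session

There is one attempt and no reset: what is moved stays moved. The work goes in short steps, Python scripts to look and compute and a tool call to move; the robot and the scene stay as the last step left them, time stands still between calls to the robot, and variables do not carry over. Pictures are saved under pics/ and viewed, and the job is handed in when it is done.

Besides the shell and the picture viewer there is one more tool, called by a JSON object that holds its "api" and its "payload", one argument or row to a line. servo_tool: Moves the arm, as the interface text tells. Its arguments: {"type":"object","properties":{"commands":{"type":"array","items":{"type":"number"}}},"required":["commands"]}

```bash
mkdir -p pics
python3 - <<'E'
from cell import ctrl
import cv2,pickle
s=ctrl.read_state();print({k:s[k] for k in('clock','eef_pos','tool_rot','width','force')},ctrl.grip_depth)
d={}
for n in("top","side","wrist"):
    r=ctrl.get_image(n);d[n]=r;cv2.imwrite(f"pics/{n}0.png",r["img"]);print(n,r["K"],r["T"])
pickle.dump(d,open("im0.pkl","wb"))
E
```

```text
{'clock': 0.0, 'eef_pos': array([228.00052804, 608.07311592, 230.40106005]), 'tool_rot': array([-3.13976958e+00,  3.85012264e-05,  2.78283908e+00]), 'width': 85.25386336813256, 'force': array([-0.54818523,  0.07965919, -0.82952671])} 18.700000000000003
top [[402.81972956   0.         248.40817582]
 [  0.         402.81972956 187.60034552]
 [  0.           0.           1.        ]] [[ 1.94271501e-02 -9.98966115e-01  4.11009377e-02  5.05969282e+02]
 [-9.99802624e-01 -1.92395475e-02  4.95510886e-03 -1.93678783e+01]
 [-4.15922240e-03 -4.11890890e-02 -9.99142712e-01  1.29605920e+03]
 [ 0.00000000e+00  0.00000000e+00  0.00000000e+00  1.00000000e+00]]
side [[386.82346889   0.         246.43352074]
 [  0.         386.82346889 194.12231312]
 [  0.           0.           1.        ]] [[ 9.85755315e-01 -5.93010835e-02  1.57384373e-01  3.66303418e+02]
 [-1.66692304e-01 -4.68914175e-01  8.67371416e-01 -9.57853752e+02]
 [ 2.23636986e-02 -8.81250747e-01 -4.72119674e-01  5.97440629e+02]
 [ 0.00000000e+00  0.00000000e+00  0.00000000e+00  1.00000000e+00]]
wrist [[267.28296866   0.         264.28505336]
 [  0.         267.28296866 190.13953389]
 [  0.           0.           1.        ]] [[ 3.51449027e-01  8.94312085e-01  2.76928648e-01  1.55779945e+02]
 [ 9.36205536e-01 -3.35194921e-01 -1.05657746e-01  6.37765821e+02]
 [-1.66592252e-03  2.96395446e-01 -9.55063854e-01  3.73033332e+02]
 [ 0.00000000e+00  0.00000000e+00  0.00000000e+00  1.00000000e+00]]
```

```bash
ls
```

```text
im0.pkl
pics
```

View pics/top0.png

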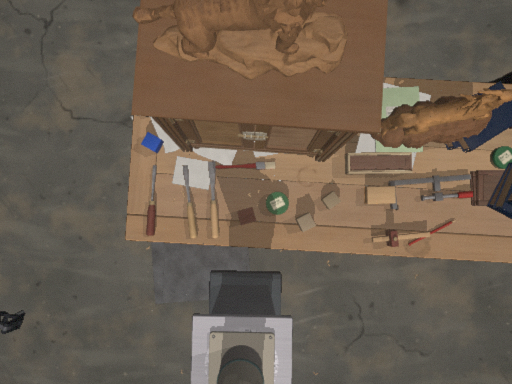

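View pics/side0.png

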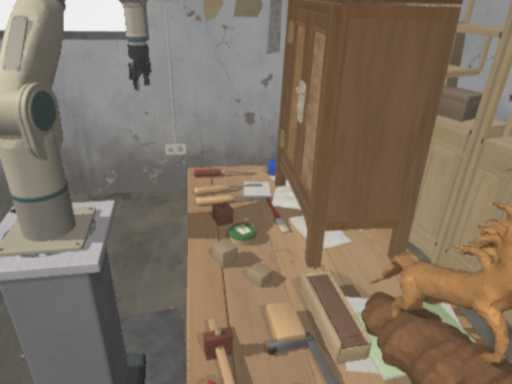

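View pics/wrist0.png

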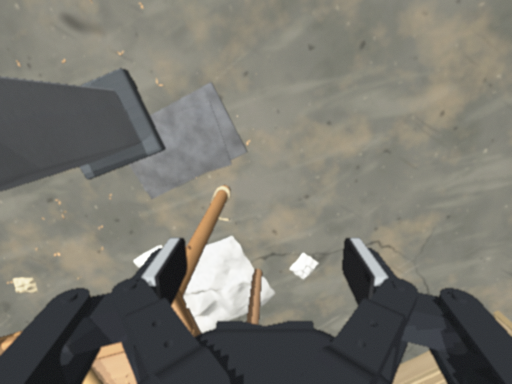

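The top view shows the following:
- **Dark red blank:** block at (246,216). The pale blanks are at (305,222) and (330,200), the blue block is at (152,143), and the mallet head is at (392,238).
- **Dark red gouge handle:** at (151,220). The pale gouges are at about (192,220) and (213,215), and a red-handled brush or knife is at (240,166).
- **Green tin:** at (277,204). Another green round thing is at (503,158).

I'll enlarge these to confirm.

Run:
```python
import pickle,cv2,numpy as np
d=pickle.load(open("im0.pkl","rb"))
t=d["top"]["img"]
c=cv2.resize(t[125:255,130:350],None,fx=3.6,fy=3.6,interpolation=cv2.INTER_CUBIC);cv2.imwrite("pics/ctop.png",c)
s=d["side"]["img"]
a=cv2.resize(s[155:295,180:320],(560,560),interpolation=cv2.INTER_CUBIC)
b=cv2.resize(t[130:190,470:512],(210,300),interpolation=cv2.INTER_CUBIC)
o=np.zeros((560,780,3),np.uint8);o[:,:560]=a;o[:300,565:775]=b;cv2.imwrite("pics/cside.png",o)
```

```text
(no output)
```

View pics/ctop.png

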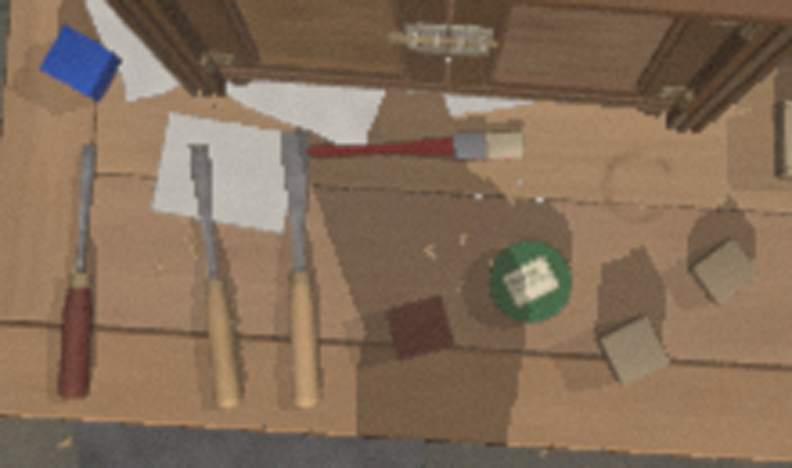

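View pics/cside.png

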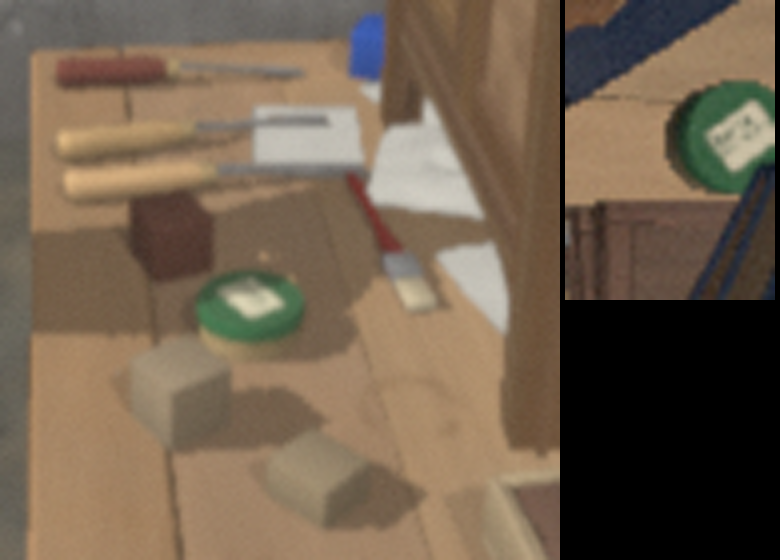

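The enlargement confirms all three:
- **Red blank:** the dark red block at crop (421,328).
- **Gouge:** the leftmost one, with the dark red handle, middle at about (77,336).
- **Tin:** the green lid at (531,282), with a pale lower half visible in the side view. The other green tin at (503,158) lies far right, out of reach and away from the blanks.

Next I'll work out positions.

```bash
cat > h.py <<'E'
import numpy as np,cv2
def ray(r,uv,z):
    K,T=r["K"],r["T"];v=T[:3,:3]@np.linalg.solve(K,[*uv,1]);o=T[:3,3];return o+v*(z-o[2])/v[2]
def proj(r,p):
    T=np.linalg.inv(r["T"]);q=r["K"]@(T[:3,:3]@np.asarray(p,float)+T[:3,3]);return q[:2]/q[2]
E
python3 - <<'E'
import pickle
from h import *
d=pickle.load(open("im0.pkl","rb"));t,s=d["top"],d["side"]
def C(x,y):return((x+.5)/3.6-.5+130,(y+.5)/3.6-.5+125)
P={}
for n,c,z in[("blank",(421,328),45),("handle",(76.5,336),26),("tin",(531,282),28),("hend",(73,397),13),("ferr",(81,276),13),("cube",(632,347),45),("low",(724,271),28),("pa",(224,345),24),("pb",(305,340),24)]:
    p=ray(t,C(*c),z);P[n]=p;q=proj(s,p);print(n,p.round(1),"side crop px",((q-[180,155])*4).round())
# colour segmentation refine
hsv=cv2.cvtColor(t["img"],cv2.COLOR_BGR2HSV)
m=cv2.inRange(hsv,(50,90,40),(90,255,255));m[:,:265]=0;m[:,292:]=0;
ys,xs=np.nonzero(m);(c,r)=cv2.minEnclosingCircle(np.c_[xs,ys].astype(np.float32));print("tin",c,r,ray(t,c,28))
# draw outline check in side
im=cv2.resize(s["img"][155:295,180:320],(560,560),interpolation=cv2.INTER_CUBIC)
for n,p in P.items():
    q=((proj(s,p)-[180,155])*4).astype(int);cv2.drawMarker(im,tuple(int(v) for v in q),(255,0,255),0,10,1)
cv2.imwrite("pics/chk.png",im)
E
```

```text
blank [470.   -9.2  45. ] side crop px [170. 207.]
handle [456.6 292.1  26. ] side crop px [116.  57.]
tin [ 511.5 -104.4   28. ] side crop px [248. 296.]
hend [402.4 296.8  13. ] side crop px [55. 71.]
ferr [509.1 292.9  13. ] side crop px [175.  67.]
cube [ 457.3 -191.    45. ] side crop px [183. 357.]
low [ 524.4 -272.7   28. ] side crop px [316. 455.]
pa [451.2 163.1  24. ] side crop px [123. 125.]
pb [456.9  92.3  24. ] side crop px [138. 166.]
tin (0.0, 0.0) 0.0 [1147.3413544   798.59116914   28.        ]
```

View pics/chk.png

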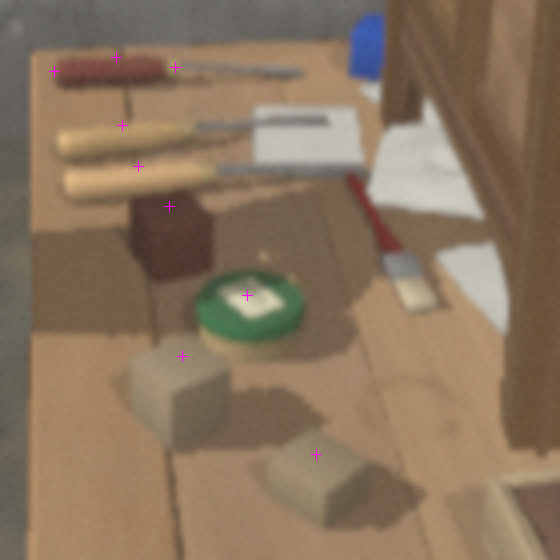

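The side-view check agrees to within a few mm. I'll start the traverse at height, shutting the fingers on the way so they act as a pointer.

{"api": "servo_tool", "payload": {
  "commands": [-0.8,-0.45,0,0,1,-1.6,-0.9,0,0,1,-2.5,-1.4,0,0,1,-3.4,-1.9,0,0,1,-4.3,-2.4,0,0,1,-5.2,-2.9,0,0,1,-6.1,-3.4,0,0,1,-7.0,-3.9,0,0,1,-7.7,-4.3,0,0,1,-8.2,-4.5,0,0,1]
}}

```text
clock: 0.98
eef_pos: [382.3, 428.6, 231.2]
tool_rot: [-3.14, 0.001, 2.78]
force: [0.1, -0.2, 0.6]
width: -0.0
```

{"api": "servo_tool", "payload": {
  "commands": [-0.5,-0.7,0,0,1,-1.0,-1.4,0,0,1,-1.6,-2.3,0,0,1,-2.2,-3.2,0,0,1,-2.8,-4.1,0,0,1,-3.4,-5.0,0,0,1,-4.0,-5.9,0,0,1,-4.6,-6.7,0,0,1,-5.1,-7.4,0,0,1,-5.4,-7.8,0,0,1]
}}

```text
clock: 1.82
eef_pos: [439.1, 198.9, 231.3]
tool_rot: [-3.141, 0.0, 2.78]
force: [-1.3, 0.2, -0.0]
width: -0.2
```

{"api": "servo_tool", "payload": {
  "commands": [-0.4,-0.7,0,0,1,-0.8,-1.4,0,0,1,-1.3,-2.2,0,0,1,-1.7,-3.0,0,0,1,-2.2,-3.9,0,0,1,-2.7,-4.8,0,0,1,-3.1,-5.6,0,0,1,-3.5,-6.4,0,0,1,-3.9,-7.0,0,0,1,-4.1,-7.35,0,0,1]
}}

```text
clock: 2.65
eef_pos: [470.6, -8.7, 231.3]
tool_rot: [-3.141, 0.001, 2.781]
force: [-0.2, -0.3, -0.1]
width: -0.0
```

Run:
```python
from cell import ctrl
from h import *
r=ctrl.get_image("side");s=ctrl.read_state();print(s["clock"],s["eef_pos"],s["qpos"].round(2) if hasattr(s["qpos"],"round") else s["qpos"])
print(proj(r,s["eef_pos"]),proj(r,[470,-9,45]))
w=ctrl.get_image("wrist");print(proj(w,[470,-9,45]))
cv2.imwrite("pics/s1.png",np.vstack([r["img"][:300],w["img"][:300]]))
```

```text
2.7 [470.77766359  -9.9243622  231.36126401] [-0.11  0.38  0.09  2.   -0.05  0.76  1.22]
[222.2586949  145.13840185] [222.41788268 206.69535826]
[263.20501603 171.01934326]
```

View pics/s1.png

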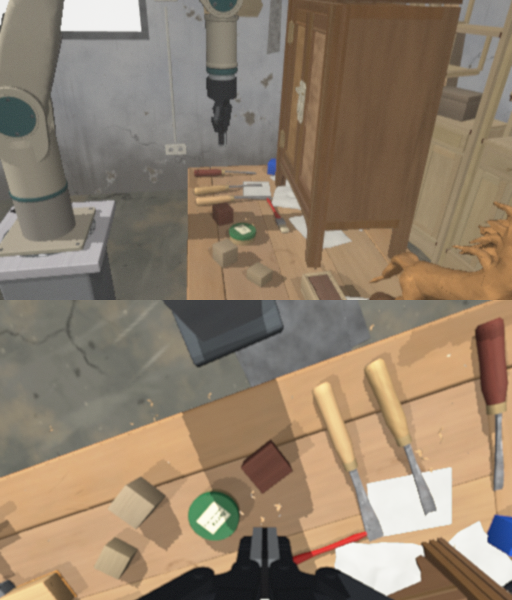

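The side view shows the shut fingertips at (222,145), directly above the red blank. In the wrist view the blank is at about (266,166), against a predicted (263,171). I'll refine all three targets from the wrist view.

Run:
```python
from cell import ctrl
from h import *
import pickle
w=ctrl.get_image("wrist");pickle.dump(w,open("w1.pkl","wb"))
im=w["img"].copy()
def box(c,yaw,a,b,z):
    R=np.array([[np.cos(yaw),-np.sin(yaw)],[np.sin(yaw),np.cos(yaw)]])
    return [np.r_[c+R@[sx*a/2,sy*b/2],z] for sx,sy in((-1,-1),(1,-1),(1,1),(-1,1))]
big=cv2.resize(im[130:250,180:300],(600,600),interpolation=cv2.INTER_CUBIC)
f=lambda p:((proj(w,p)-[180,130]+.5)*5-.5)
for p in([470,-9,45],[511.5,-104.4,28]):
    print(f(p));cv2.drawMarker(big,tuple(int(v) for v in f(p)),(255,0,255),0,14,1)
h=cv2.resize(im[0:200,432:512],None,fx=3,fy=3,interpolation=cv2.INTER_CUBIC)[:600]
q=((proj(w,[457,293,26])-[432,0]+.5)*3);cv2.drawMarker(h,tuple(int(v) for v in q),(255,0,255),0,14,1)
print(q,h.shape)
o=np.zeros((600,800,3),np.uint8);o[:,:560]=big[:,:560];o[:,562:800]=h[:,:238];cv2.imwrite("pics/w1.png",o)
```

```text
[410.76881305 211.7201802 ]
[146.41996193 449.98041047]
[186.72322986 215.267229  ] (600, 240, 3)
```

View pics/w1.png

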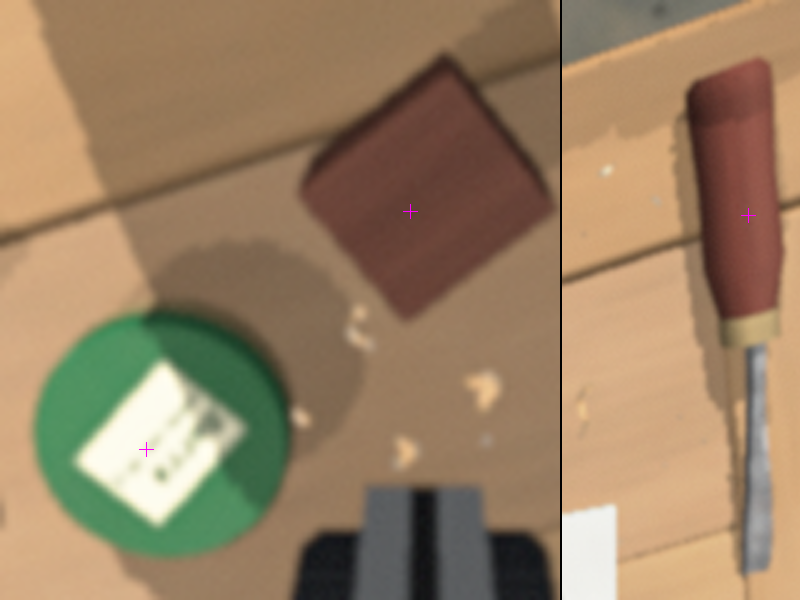

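Run:
```python
from h import *
import pickle
w=pickle.load(open("w1.pkl","rb"))
f=lambda x,y:((x+.5)/5-.5+180,(y+.5)/5-.5+130)
g=lambda x,y:((x-562)/3-.5+432,y/3-.5)
print("blank",ray(w,f(427,198),45));print("tin",ray(w,f(162,434),28));print("handle",ray(w,g(741,210),22))
d=pickle.load(open("im0.pkl","rb"));s=d["side"]
# side: tin ellipse centre approx crop(250,305)/ lid
for n,c,z in(("tin side",(250,303),28),("blank side",(171,207),45)):
    print(n,ray(s,(c[0]/4+180,c[1]/4+155),z))
```

```text
blank [468.13943944  -3.92008656  45.        ]
tin [508.61796018 -98.33431163  28.        ]
handle [454.57410723 293.43731531  22.        ]
tin side [ 511.52978099 -112.93554      28.        ]
blank side [470.89995912  -9.42917112  45.        ]
```

Averaging the views gives blank (469,-7), handle (456,293) and tin (510,-103). Now I'll descend over the blank to 18 mm above it.

{"api": "servo_tool", "payload": {
  "commands": [0.07,0.06,0.7,0,1,0.07,0.06,1.5,0,1,0.07,0.06,2.4,0,1,0.07,0.06,3.3,0,1,0.07,0.06,4.2,0,1,0.07,0.06,5.0,0,1,0.07,0.06,5.7,0,1,0.07,0.06,6.2,0,1,0.07,0.06,6.5,0,1,0.07,0.06,6.7,0,1]
}}

```text
clock: 3.63
eef_pos: [468.6, -3.1, 62.9]
tool_rot: [3.141, -0.002, 2.785]
force: [0.4, -0.4, 0.4]
width: 0.1
```

{"api": "servo_tool", "payload": {
  "commands": [0,0,0,0,1,0,0,0,0,1,0,0,0,0,1,0,0,0,0,1,0,0,0,0,1,0,0,0,0,1,0,0,0,0,1,0,0,0,0,1,0,0,0,0,1,0,0,0,0,1]
}}

```text
clock: 4.47
eef_pos: [468.9, -4.7, 63.8]
tool_rot: [3.142, -0.0, 2.783]
force: [0.2, -0.2, -0.6]
width: 0.1
```

Run:
```python
from cell import ctrl
from h import *
r=ctrl.get_image("side");w=ctrl.get_image("wrist");s=ctrl.read_state();print(s["clock"],s["eef_pos"],s["force"])
a=cv2.resize(r["img"][100:250,150:300],(450,450));b=w["img"][:,130:400]
o=np.zeros((450,730,3),np.uint8);o[:,:450]=a;o[:384,455:725]=b;cv2.imwrite("pics/p1.png",o)
```

```text
4.5667 [468.88098235  -4.70291117  63.76910696] [0.18086813 0.14675702 0.06876021]
```

View pics/p1.png

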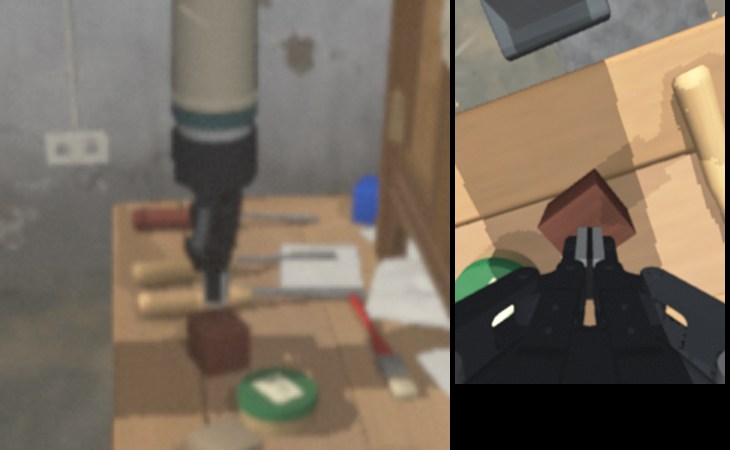

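The fingertips hover just over the red blank's middle: side view tip at crop (215,303), block top at about (218,320). I'll finish the dwell.

{"api": "servo_tool", "payload": {
  "commands": [0,0,0,0,1,0,0,0,0,1,0,0,0,0,1,0,0,0,0,1,0,0,0,0,1,0,0,0,0,1,0,0,0,0,1,0,0,0,0,1]
}}

```text
clock: 5.23
eef_pos: [468.9, -4.7, 63.8]
tool_rot: [3.142, -0.0, 2.783]
force: [-0.0, -0.2, -0.3]
width: 0.1
```

{"api": "servo_tool", "payload": {
  "commands": [0,0,0,0,1,0,0,0,0,1,0,0,0,0,1,0,0,0,0,1,0,0,0,0,1,0,0,0,0,1]
}}

```text
clock: 5.73
eef_pos: [468.9, -4.7, 63.8]
tool_rot: [-3.142, -0.0, 2.783]
force: [0.7, 0.8, 0.1]
width: -0.0
```

{"api": "servo_tool", "payload": {
  "commands": [0,0,-0.7,0,1,0,0,-1.5,0,1,0,0,-2.4,0,1,0,0,-3.3,0,1,0,0,-4.1,0,1,0,0,-4.8,0,1,0,0,-5.4,0,1,0,0,-5.8,0,1,0,0,-6.0,0,1,0,0,-6.0,0,1]
}}

```text
clock: 6.57
eef_pos: [469.5, -4.7, 214.7]
tool_rot: [3.141, 0.002, 2.783]
force: [0.1, -0.3, -0.2]
width: -0.2
```

{"api": "servo_tool", "payload": {
  "commands": [0.35,0.8,0,0,1,0.8,1.9,0,0,1,1.35,3.2,0,0,1,1.9,4.5,0,0,1,2.45,5.8,0,0,1,3.0,7.1,0,0,1,3.55,8.4,0,0,1,4.1,9.6,0,0,1,4.5,10.5,0,0,1,4.67,10.95,0,0,1]
}}

```text
clock: 7.4
eef_pos: [454.0, 296.7, 212.6]
tool_rot: [3.141, -0.002, 2.788]
force: [-0.1, 0.5, -0.6]
width: 0.1
```

Run:
```python
from cell import ctrl
from h import *
w=ctrl.get_image("wrist");s=ctrl.read_state();print(s["clock"],s["eef_pos"])
q=proj(w,[456,293,26]);print(q)
im=w["img"][:300].copy();cv2.drawMarker(im,tuple(int(round(v)) for v in q),(255,0,255),0,10,1)
cv2.imwrite("pics/p2.png",cv2.resize(im[50:300,150:400],(600,600),interpolation=cv2.INTER_CUBIC))
```

```text
7.45 [454.38803994 297.60515335 212.67570231]
[260.28554494 174.62176866]
```

View pics/p2.png

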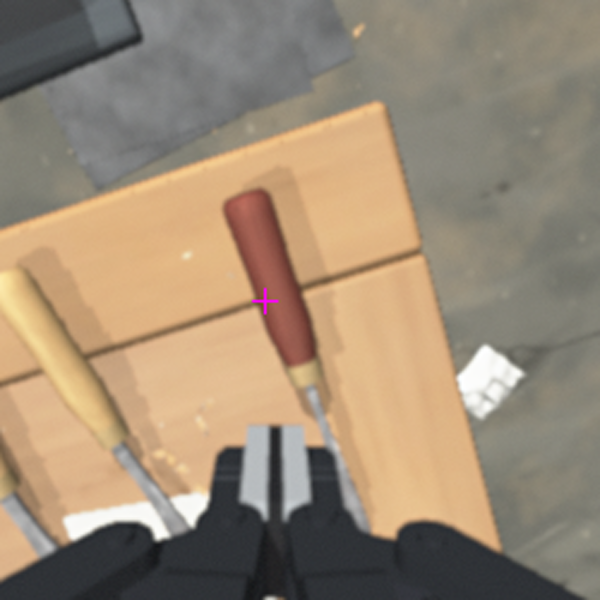

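Run:
```python
from cell import ctrl
from h import *
w=ctrl.get_image("wrist");s=ctrl.read_state();print(s["clock"],s["eef_pos"],s["tool_rot"])
for c in((247,195),(277,284),(306,385)):print(ray(w,((c[0]+.5)/2.4-.5+150,(c[1]+.5)/2.4-.5+50),20))
r=ctrl.get_image("top");print(proj(r,s["eef_pos"]),proj(r,[456,293,26]))
d=ctrl.get_image("side");print(proj(d,s["eef_pos"]),proj(d,[456,293,26]))
o=np.zeros((400,800,3),np.uint8);o[:,:400]=cv2.resize(r["img"][150:250,100:200],(400,400));o[:,400:]=cv2.resize(d["img"][100:200,160:260],(400,400));cv2.imwrite("pics/p3.png",o)
```

```text
7.5 [454.86041925 294.4227736  212.75250957] [-3.14099289e+00 -1.19888630e-03  2.78663319e+00]
[402.87166713 303.88534431  20.        ]
[451.84206642 302.25339584  20.        ]
[511.63903681 297.57738994  20.        ]
[132.89942825 220.97747787] [150.59993698 218.15655854]
[207.18444732 117.63100871] [208.88651684 169.17553129]
```

View pics/p3.png

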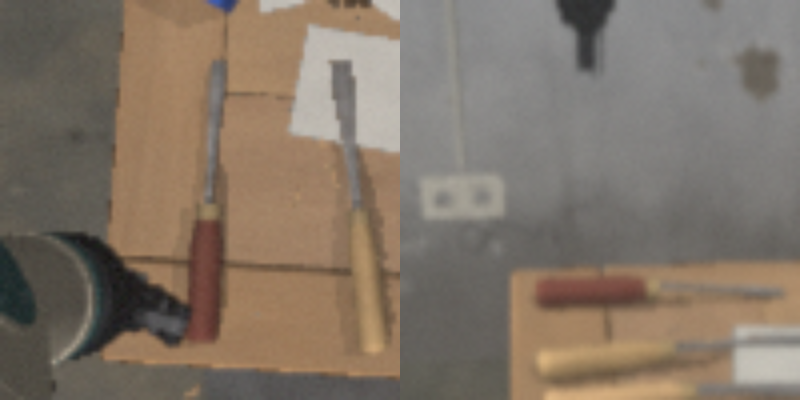

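The top view doesn't obviously agree: predicted tip at (133,221), but something tip-like shows near (146,231). I'll look closer before descending.

Run:
```python
from cell import ctrl
from h import *
r=ctrl.get_image("top");s=ctrl.read_state();e=s["eef_pos"];print(s["clock"],e,s["qpos"])
im=cv2.resize(r["img"][170:270,90:190],(600,600),interpolation=cv2.INTER_CUBIC)
for p,c in((e,(255,0,255)),(e+[0,0,100],(0,255,255)),([456,293,26],(0,255,0))):
    q=(proj(r,p)-[90,170]+.5)*6;print(q);cv2.drawMarker(im,tuple(int(v) for v in q),c,0,14,2)
cv2.imwrite("pics/p4.png",im)
```

```text
7.65 [456.0390489  289.88122533 213.34480542] [-0.66841125  0.49525415  0.07256531  1.84512324 -0.04587702  0.8047435
  0.63651455]
[270.22912237 306.47862126]
[199.64419071 316.4807646 ]
[366.5996219  291.93935123]
```

View pics/p4.png

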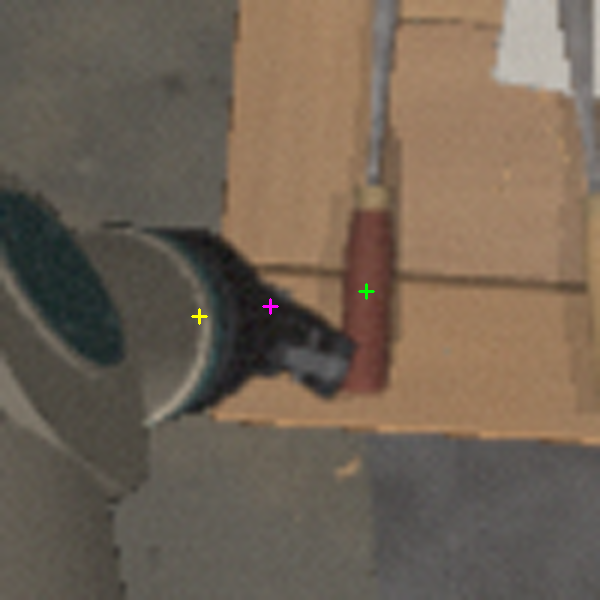

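The light protrusion is the gripper's -y knuckle, and its position fits the kinematics. The true tip is hidden beneath the hand, so the calibration stands. The arm was still settling, so I'll hold a few rows and re-measure.

{"api": "servo_tool", "payload": {
  "commands": [0,0,0,0,1,0,0,0,0,1,0,0,0,0,1,0,0,0,0,1,0,0,0,0,1,0,0,0,0,1]
}}

```text
clock: 8.15
eef_pos: [455.8, 292.5, 213.9]
tool_rot: [3.142, -0.0, 2.783]
force: [-0.7, -0.4, 0.2]
width: -0.3
```

Run:
```python
from cell import ctrl
from h import *
w=ctrl.get_image("wrist");s=ctrl.read_state();e=s["eef_pos"];print(s["clock"],e,s["tool_rot"])
im=cv2.resize(w["img"][50:300,150:400],(600,600),interpolation=cv2.INTER_CUBIC)
for p in([456,293,26],e):
    q=(proj(w,p)-[150,50]+.5)*2.4-.5;print(q);cv2.drawMarker(im,tuple(int(v) for v in q),(255,0,255),0,14,1)
cv2.imwrite("pics/p5.png",im)
import pickle;pickle.dump(w,open("w2.pkl","wb"))
```

```text
8.2 [455.78607265 292.57491444 213.85735363] [3.14142691e+00 1.87092452e-05 2.78262996e+00]
[271.96205996 292.73739832]
[266.76340981 466.88501355]
```

View pics/p5.png

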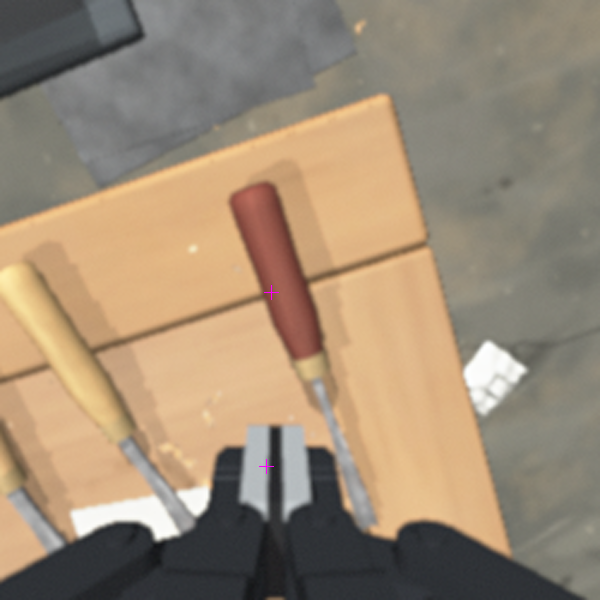

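The fingers' seam at x=275, against a projected 267, shows the wrist calibration is biased by about 3 px. With that removed, the handle's middle agrees with (456,293). Descending to 18 mm above it.

{"api": "servo_tool", "payload": {
  "commands": [0,0,0.6,0,1,0,0,1.4,0,1,0,0,2.3,0,1,0,0,3.2,0,1,0,0,4.1,0,1,0,0,5.0,0,1,0,0,5.8,0,1,0,0,6.3,0,1,0,0,6.6,0,1,0,0,6.8,0,1]
}}

```text
clock: 9.03
eef_pos: [455.5, 292.5, 42.9]
tool_rot: [-3.141, -0.001, 2.783]
force: [0.2, 0.6, -0.2]
width: -0.2
```

{"api": "servo_tool", "payload": {
  "commands": [0,0,0,0,1,0,0,0,0,1,0,0,0,0,1,0,0,0,0,1,0,0,0,0,1,0,0,0,0,1,0,0,0,0,1,0,0,0,0,1]
}}

```text
clock: 9.7
eef_pos: [455.8, 292.7, 44.0]
tool_rot: [3.141, 0.0, 2.783]
force: [0.0, -0.8, 0.4]
width: 0.0
```

Run:
```python
from cell import ctrl
from h import *
r=ctrl.get_image("side");w=ctrl.get_image("wrist");s=ctrl.read_state();print(s["clock"],s["eef_pos"],s["force"])
a=cv2.resize(r["img"][80:200,150:270],(480,480));b=w["img"][:,130:400]
o=np.zeros((480,760,3),np.uint8);o[:,:480]=a;o[:384,485:755]=b;cv2.imwrite("pics/p6.png",o)
```

```text
9.8 [455.78395483 292.63186028  43.8594691 ] [-0.21714608  0.31301866 -0.31253665]
```

View pics/p6.png

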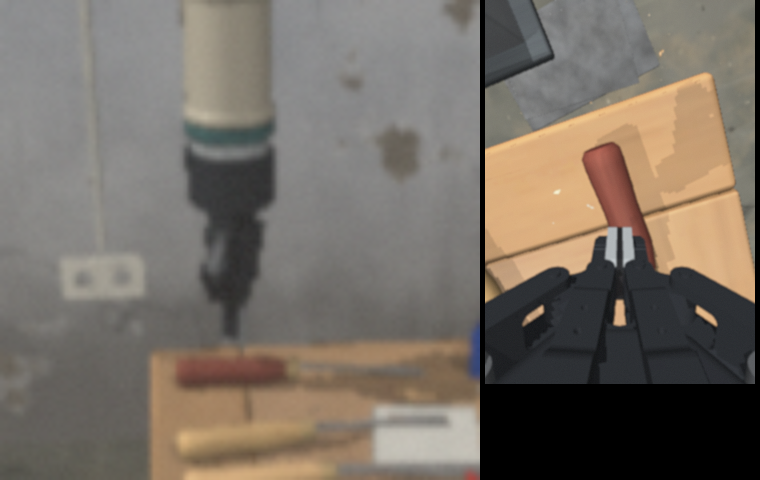

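The tip hovers above the dark red handle's middle: side crop tip (232,340), handle spanning 177–300. I'll finish the dwell and rise.

{"api": "servo_tool", "payload": {
  "commands": [0,0,0,0,1,0,0,0,0,1,0,0,0,0,1,0,0,0,0,1,0,0,0,0,1,0,0,0,0,1,0,0,0,0,1,0,0,0,0,1]
}}

```text
clock: 10.47
eef_pos: [455.7, 292.6, 43.8]
tool_rot: [3.142, -0.0, 2.783]
force: [-0.3, 0.0, 0.6]
width: -0.1
```

{"api": "servo_tool", "payload": {
  "commands": [0,0,0,0,1,0,0,0,0,1,0,0,0,0,1,0,0,0,0,1,0,0,0,0,1,0,0,0,0,1,0,0,0,0,1,0,0,0,0,1]
}}

```text
clock: 11.13
eef_pos: [455.7, 292.6, 43.8]
tool_rot: [3.142, -0.0, 2.783]
force: [0.5, 0.2, -1.0]
width: -0.2
```

{"api": "servo_tool", "payload": {
  "commands": [0,0,-0.7,0,1,0,0,-1.5,0,1,0,0,-2.4,0,1,0,0,-3.3,0,1,0,0,-4.2,0,1,0,0,-5.1,0,1,0,0,-5.9,0,1,0,0,-6.4,0,1,0,0,-6.8,0,1,0,0,-6.8,0,1]
}}

```text
clock: 11.97
eef_pos: [456.7, 293.2, 215.7]
tool_rot: [3.139, 0.002, 2.783]
force: [0.1, 0.3, -0.4]
width: 0.1
```

{"api": "servo_tool", "payload": {
  "commands": [-0.3,-0.5,0,0,1,-0.6,-1.1,0,0,1,-1.0,-1.8,0,0,1,-1.4,-2.6,0,0,1,-1.8,-3.4,0,0,1,-2.3,-4.2,0,0,1,-2.7,-5.0,0,0,1,-3.1,-5.8,0,0,1,-3.5,-6.5,0,0,1,-3.82,-7.04,0,0,1]
}}

```text
clock: 12.8
eef_pos: [482.2, 90.6, 212.5]
tool_rot: [-3.139, -0.002, 2.78]
force: [-0.2, -0.0, 0.7]
width: -0.1
```

{"api": "servo_tool", "payload": {
  "commands": [-0.4,-0.8,0,0,1,-0.9,-1.7,0,0,1,-1.4,-2.6,0,0,1,-1.9,-3.5,0,0,1,-2.4,-4.4,0,0,1,-2.8,-5.2,0,0,1,-3.2,-5.9,0,0,1,-3.5,-6.5,0,0,1,-3.7,-6.9,0,0,1,-3.82,-7.04,0,0,1]
}}

```text
clock: 13.63
eef_pos: [509.6, -106.9, 212.7]
tool_rot: [-3.14, -0.002, 2.779]
force: [0.4, 0.3, 1.0]
width: -0.1
```

{"api": "servo_tool", "payload": {
  "commands": [0,0,0,0,1,0,0,0,0,1,0,0,0,0,1,0,0,0,0,1,0,0,0,0,1]
}}

```text
clock: 14.05
eef_pos: [511.0, -103.0, 213.8]
tool_rot: [3.141, -0.0, 2.784]
force: [0.4, -0.3, 0.4]
width: 0.2
```

Run:
```python
from cell import ctrl
from h import *
w=ctrl.get_image("wrist");d=ctrl.get_image("side");s=ctrl.read_state();e=s["eef_pos"];print(s["clock"],e,s["tool_rot"])
a=cv2.resize(w["img"][100:250,180:330],(450,450),interpolation=cv2.INTER_CUBIC)
q=(proj(w,[511,-104,28])-[180,100]+.5)*3;print(q);cv2.drawMarker(a,tuple(int(v) for v in q),(255,0,255),0,14,1)
b=d["img"][0:300,120:420]
o=np.zeros((450,760,3),np.uint8);o[:,:450]=a;o[:300,455:755]=b;cv2.imwrite("pics/p7.png",o)
```

```text
14.15 [ 511.03194969 -103.39073001  213.87282623] [3.14136531e+00 5.51630876e-05 2.78388048e+00]
[246.87649957 218.66658116]
```

View pics/p7.png

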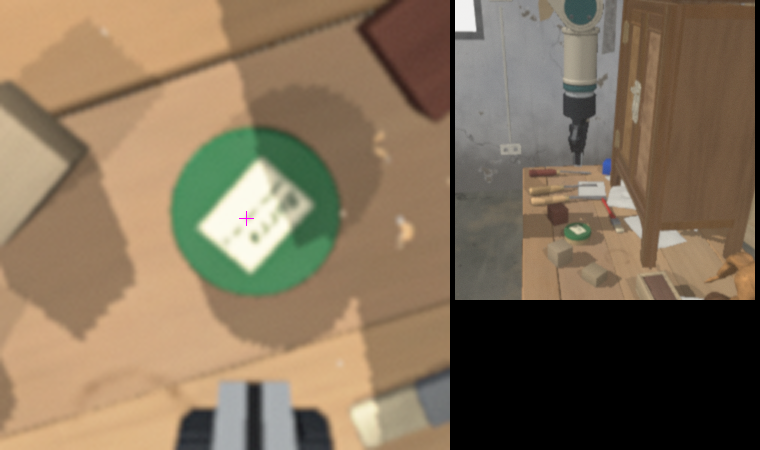

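The lid centre is at crop (256,212), against (247,219) predicted. That is the same known wrist bias, and the lid lines up with the finger seam at x≈255. Descending to 18 mm above it.

{"api": "servo_tool", "payload": {
  "commands": [0,0,0.6,0,1,0,0,1.4,0,1,0,0,2.3,0,1,0,0,3.2,0,1,0,0,4.1,0,1,0,0,5.0,0,1,0,0,5.7,0,1,0,0,6.2,0,1,0,0,6.5,0,1,0,0,6.7,0,1]
}}

```text
clock: 14.98
eef_pos: [510.7, -103.8, 45.5]
tool_rot: [-3.141, -0.001, 2.783]
force: [-0.3, 0.4, -0.3]
width: 0.2
```

{"api": "servo_tool", "payload": {
  "commands": [0,0,0,0,1,0,0,0,0,1,0,0,0,0,1,0,0,0,0,1,0,0,0,0,1,0,0,0,0,1,0,0,0,0,1,0,0,0,0,1,0,0,0,0,1,0,0,0,0,1]
}}

```text
clock: 15.82
eef_pos: [511.0, -104.1, 46.3]
tool_rot: [3.142, -0.0, 2.783]
force: [-0.5, -1.4, 0.0]
width: -0.0
```

{"api": "servo_tool", "payload": {
  "commands": [0,0,0,0,1,0,0,0,0,1,0,0,0,0,1,0,0,0,0,1,0,0,0,0,1,0,0,0,0,1,0,0,0,0,1,0,0,0,0,1,0,0,0,0,1,0,0,0,0,1]
}}

```text
clock: 16.65
eef_pos: [510.9, -104.0, 46.3]
tool_rot: [3.142, -0.0, 2.783]
force: [0.8, 0.5, 0.4]
width: -0.2
```

{"api": "servo_tool", "payload": {
  "commands": [0,0,0,0,1,0,0,0,0,1,0,0,0,0,1,0,0,0,0,1]
}}

```text
clock: 16.98
eef_pos: [511.0, -104.1, 46.3]
tool_rot: [3.142, 0.0, 2.783]
force: [0.3, -0.8, -0.2]
width: -0.1
```

Run:
```python
from cell import ctrl
from h import *
r=ctrl.get_image("side");s=ctrl.read_state();print(s["clock"],s["eef_pos"],s["force"])
cv2.imwrite("pics/p8.png",cv2.resize(r["img"][130:290,170:330],(640,600)[0:1]*2 if 0 else (600,600),interpolation=cv2.INTER_CUBIC))
```

```text
17.0333 [ 510.93914285 -104.02699042   46.29644003] [ 0.05528036  0.7981211  -0.0718414 ]
```

View pics/p8.png

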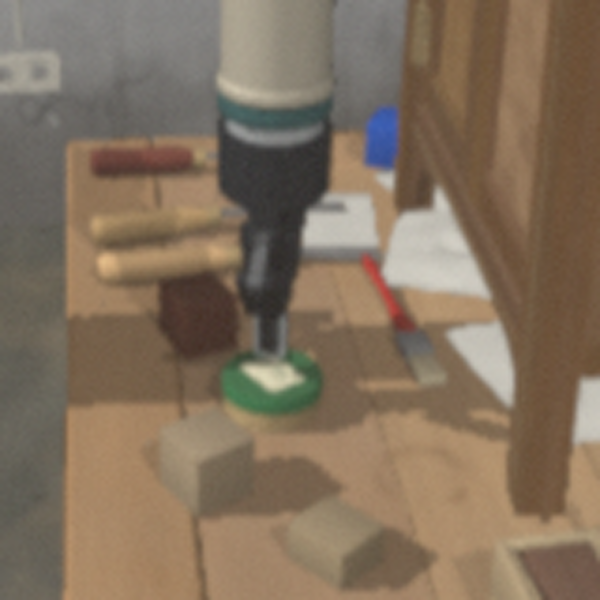

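The tip at (270,357) hovers over the green lid, whose middle is at about (271,376), with no contact. The dwell is done and nothing has moved, so I'm handing in.

Run:
```python
from cell import ctrl
print(ctrl.finish_job())
```

```text
the job is handed in; nothing more can be done
None
```

I pointed with the shut fingers at the dark red blank, then the dark red gouge handle, then the lid of the green tin. Each dwell lasted about two seconds, with the tips about 18 mm above the target. Between targets the hand travelled above 210 mm. I handed the job in at about 17 s, still pointing at the tin.

**Last checks:** The tool was at (511, -104, 46) mm over the lid. The force readings stayed within sensor noise, and the side view shows the tip over the lid with nothing moved.

**Disagreement:** The wrist camera placed the blank and the tin about 5–6 mm away from where the top camera did. I put this down to a wrist-camera bias of about 3 px, also visible at the finger seam, and used the top-camera positions for the tin. At the blank I pointed about 4 mm to one side of the top-camera centre, still well inside its top face.

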